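# Lay out the control panel's modules on the mounting plate

## Robot

A 6-joint arm with a two-finger parallel gripper is mounted at the origin on the work surface. World frame = base frame: x ahead of the robot, y to its left, z up, the work surface at z = 0. Lengths are in mm, angles in rad, forces in N, time in s.
With the tool pointing down it reaches from about 325 to 850 mm from the base axis. Payload 4.4 kg.
Tool frame: the origin (TCP) lies between the finger pads; the fingertips stand 25 mm ahead of it and the grasp point (between the pads) lies 6 mm ahead of it; z points along the fingers, y is the line along which they close (so a half turn about z gives the same grasp; the last joint's range is limited). The gripper opens to 94 mm and grips with 3 to 60 N. Pads are 16 mm wide; open, the fingers measure 119 mm over their backs; the gripper's body (75 mm by 177 mm) begins 78 mm behind the grasp point.
Start: joints at [-1.468, 0.207, 1.542, -0, 1.393, -0.15], TCP at [143.804, -556.73, 230.447] pointing down, gripper open.
Joint ranges: [-2.73, 2.73], [-0.86, 2.22], [0.23, 2.46], [-1.11, 4.25], [0.08, 2.63], [-2.82, 2.82]. Speed limits (rad/s): [2.79, 2.79, 3.14, 3.14, 3.14, 3.14].

## Interface

Orientations are given as a unit quaternion [x, y, z, w].
In Python, from station import telemetry, get_image, r gives the robot as it stands.
- The arm moves only by the tool carry_out, never from a script. Its arguments are lists of equal length, an entry for each row: "claw": the opening, from -1 (shut) to 1 (fully open); "slide": the shift along the tool's x, y, z in units of 1000 mm (1.0 is 1000 mm), a list of three; "angular": the turn, a rotation vector about the tool's x, y, z in units of 90 degrees (1.0 is 90 degrees), a list of three. In form: {"claw": [claw, ...], "slide": [[x, y, z], ...], "angular": [[wx, wy, wz], ...]}. A call has 1 to 5 rows; each row is the pose to reach, as a shift and turn from the pose commanded when the call began, along the tool's axes at that moment; what a row does not reach only later rows make up. A row lasts 1/8 s, in which the tool goes at most 62.5 mm and 10.7 degrees, less where a joint would pass 70% of its speed; a pose out of reach is approached as far as the arm can. A call with a number of a shift or a turn outside -1 to 1 is refused whole. A call with a gripper value outside its range is refused whole. The fingers move at their own pace and stop on an object; "grip_force" is the grip in N (left out, the last holds). Time passes only in rows, so rows that repeat a pose let the fingers close. It gives the time, the measured TCP pose, the force, the opening and the grip force at its end, in the units of the state.
- telemetry.get_obs(): the state, without advancing time (a new reading comes with each control period).
- get_image(name): name is "scene" or "side" or "wrist"; returns a dict with "color" (480x640x3 uint8, red, green, blue), "intrinsics" (3x3 intrinsics, pixels), "dist_coeffs" ([k1, k2, p1, p2, k3] as OpenCV has them; the pictures are not rectified), "R" (3x3) and "t" (3): a world point X has camera coordinates R X + t; the wrist camera has in their place "T_tool_cam" (4x4, takes a point from camera to tool coordinates, whose origin is the TCP and whose axes are the flange's). Camera axes: x right, y down, z forward; pixel columns grow to the right and rows downward; lengths in mm; the calibration is good to about 2 mm. A picture is of the moment at which its call begins: read the wrist's pose just before it. There is no depth.
- r.close_job(): hands the job in; it is judged then, once.
The state is a dict: "clock": time; "joints": joint angles; "joint_vel": joint speeds; "joint_torque": joint torques, N m; "tool_pos": TCP position; "tcp_rot": TCP orientation; "wrist_force": force on the tool from outside, world axes, zero at the start; "moment": the same for the moment, N m; "width": opening from 0.0 (shut) to 1.0 (fully open); "finger_force": force on a finger pad.
Only numpy, scipy, OpenCV 4.12 (cv2) and the standard library are available. Lean on these libraries where they do the work, as an engineer would, in place of code of your own. Each camera call takes 0.05 s, during which the arm holds its last target. There are 200 camera calls.

## Task

Lay out the loose panel modules upright on the mounting plate, long sides parallel to those of the power supply: the white circuit breaker midway between the power supply and the controller and in line with them, the grey contactor centred in front of the power supply (on the robot's side of it) and the green terminal block centred in front of the controller, each of these two with about 25 mm of air to the unit behind it. Then put the yellow auxiliary block centred on top of the contactor, its long side along the contactor's long side. Set them down without dropping them, and leave the tape, the carton and the screwdriver where they are.

Things in the scene. Friction and masses are not known exactly. Their poses are not given: they have to be found in the camera images.
- plate: Bare light-metal mounting plate lying flat on the bench, 230 (x) x 260 (y) x 3 mm, fixed. Origin: centre of its underside, at bench height; its top is 3 mm above. Its x points away from the robot and its y to the left, give or take 0.25 rad. It lies on the left or the right half of the bench, the grey parts mat (fixed, 3 mm thick) on the other.
- psu: Power supply: white box with a blue top panel, 90 (x) x 60 (y) x 55 mm high, screwed to the plate, in line with it (same axes). Origin: centre of its underside, on the plate's top. It stands at the left or right end of the plate's back row.
- controller: Controller: black box with two orange bands and a green window on top, 90 (x) x 60 (y) x 55 mm high, screwed to the plate at the other end of the same row, same axes, its centre 146 mm from the power supply's along the plate's y (86 mm clear between the two). Origin: centre of its underside.
- breaker: Circuit breaker: white, with a red toggle bar on top; loose, about 220 g. Stepped: base 85 (x) x 36 (y) mm, 44 mm high, and above it a nose 45 (x) x 36 (y) mm reaching to 72 mm, both centred. The nose can be gripped across its x (45 mm) above the base's shoulders, or the part across y (36 mm). Origin: centre of its underside, z up. Starts upright on the mat.
- contactor: Contactor: grey block with a black band and black flat top panel with brass screws, 58 (x) x 44 (y) x 56 mm high; loose, about 240 g. Origin: centre of its underside, z up. Starts upright on the mat.
- terminals: Terminal block: green, with rows of steel screws on top, 56 (x) x 42 (y) x 42 mm high; loose, about 130 g. Origin: centre of its underside, z up. Starts upright on the mat.
- aux: Auxiliary contact block: yellow with a small black window on top, 50 (x) x 30 (y) x 34 mm high; loose, about 60 g. Origin: centre of its underside, z up. Starts upright on the mat.
- tape: Roll of black tape lying flat on the mat, 60 mm across, 19 mm high, loose. Origin: centre of its underside. To be left alone. The mat's six loose things stand in two rows of three, in any order, about 105 mm (y) and 120 mm (x) apart from centre to centre, their axes within 0.45 rad of the world's.
- carton: Small brown cardboard carton on the mat, 60 x 45 x 40 mm high, loose. Origin: centre of its underside. To be left alone.
- screwdriver: Screwdriver with a red handle, 200 mm long, lying on the bench beyond the work. Its x runs along it. To be left alone.
Not all that is in view belongs to the job. What is shaped like the aux but pink is not meant.

How it is judged (in metres and radians):
At the end, for the whole second after the job is handed in: All upright, at rest, released. Breaker midway between supply and controller (12 mm), in line (14 mm). Contactor and terminals in front of supply and controller: sideways 14 mm, air 25 +- 15 mm. Aux centred on the contactor (10 mm). All parallel within 0.2 rad (x of breaker in the frame of psu between -0.014 and 0.014 m and z of breaker in the frame of psu between -0.004 and 0.005 m and ((y of breaker in the frame of psu between 0.061 and 0.085 m and y of breaker in the frame of controller between -0.085 and -0.061 m) or (y of breaker in the frame of psu between -0.085 and -0.061 m and y of breaker in the frame of controller between 0.061 and 0.085 m)) and x of contactor in the frame of psu between -0.114 and -0.084 m and y of contactor in the frame of psu between -0.014 and 0.014 m and z of contactor in the frame of psu between -0.004 and 0.005 m and x of terminals in the frame of controller between -0.114 and -0.084 m and y of terminals in the frame of controller between -0.014 and 0.014 m and z of terminals in the frame of controller between -0.004 and 0.005 m and x of aux in the frame of contactor between -0.01 and 0.01 m and y of aux in the frame of contactor between -0.01 and 0.01 m and z of aux in the frame of contactor between 0.052 and 0.06 m and angle between the x axis of each of breaker, contactor, terminals and the x axis of plate, either way round below 0.2 rad and angle between each of breaker, contactor, terminals, aux's own z axis and vertical below 0.1 rad and linear speed of each of breaker, contactor, terminals, aux below 0.02 m/s and angular speed of each of breaker, contactor, terminals, aux below 0.2 rad/s and angle between the x axis of aux and the x axis of contactor, either way round below 0.2 rad); the robot touches nothing.
It fails at once if the tape is shifted by more than 20 mm (distance of tape from where it was at the start of the episode above 0.02 m).
It fails at once if the carton is shifted by more than 20 mm (distance of carton from where it was at the start of the episode above 0.02 m).
It fails at once if the screwdriver is shifted by more than 20 mm (distance of screwdriver from where it was at the start of the episode above 0.02 m).
It fails at once if a module is dropped (falls free of the fingers, faster than 0.6 m/s: a fall of about 20 mm) ((linear speed of breaker above 0.6 m/s and contact force between the fingers and breaker below 0.05 N) or (linear speed of contactor above 0.6 m/s and contact force between the fingers and contactor below 0.05 N) or (linear speed of terminals above 0.6 m/s and contact force between the fingers and terminals below 0.05 N) or (linear speed of aux above 0.6 m/s and contact force between the fingers and aux below 0.05 N)).
It also fails if it takes over 120 s, if anything falls off the work surface, if the arm or the gripper's body presses on something with over 40 N, if the wrist force passes 120 N, or if a joint passes its speed limit or range.

## Working session

There is one attempt and no reset: what is moved stays moved. The work goes in short steps, Python scripts to look and compute and a tool call to move; the robot and the scene stay as the last step left them, time stands still between calls to the robot, and variables do not carry over. Pictures are saved under pics/ and viewed, at most 14 in all, crops included, and the job is handed in when it is done.

Besides the shell and the picture viewer there is one more tool, called after ">>>" as name(argument=value, ...), one argument or row to a line, values as JSON. carry_out: Moves the arm, as the interface text tells. Its arguments: {"type":"object","properties":{"claw":{"type":"array"},"slide":{"type":"array"},"angular":{"type":"array"},"grip_force":{"type":"number"}},"required":["claw","slide","angular"]}

```bash
mkdir -p pics; cat > h.py <<'E'
import numpy as np, cv2, json
from station import telemetry, get_image, r
def snap(n,f):
    o=telemetry.get_obs(); im=get_image(n)
    cv2.imwrite(f'pics/{f}.png',cv2.cvtColor(im['color'],cv2.COLOR_RGB2BGR))
    d={k:np.array(v).tolist() for k,v in im.items() if k!='color'}
    d['obs']={k:np.array(v).tolist() for k,v in o.items()}
    json.dump(d,open(f'pics/{f}.json','w')); return d
from scipy.spatial.transform import Rotation as Ro
def ray(f,uv,z):
    d=json.load(open(f'pics/{f}.json'))
    K=np.array(d['intrinsics']);D=np.array(d['dist_coeffs'])
    if 'R' in d: R=np.array(d['R']);t=np.array(d['t']);C=-R.T@t;Rw=R.T
    else:
        T=np.array(d['T_tool_cam']);q=Ro.from_quat(d['obs']['tcp_rot']).as_matrix()
        Rw=q@T[:3,:3];C=np.array(d['obs']['tool_pos'])+q@T[:3,3]
    p=cv2.undistortPoints(np.array(uv,float).reshape(-1,1,2),K,D).reshape(-1,2)
    v=np.c_[p,np.ones(len(p))]@Rw.T
    z=np.broadcast_to(z,len(p))
    return C+v*((z-C[2])/v[:,2])[:,None]
E
python3 - <<'E'
from h import *
for n in('scene','side','wrist'): snap(n,n+'0')
print(telemetry.get_obs())
E
```

```text
{'clock': 0.15, 'joints': array([-1.46852515e+00,  2.07242657e-01,  1.54259660e+00, -4.43489337e-06,
        1.39349786e+00, -1.50509597e-01]), 'joint_vel': array([-0.00072136, -0.00167505, -0.00402162,  0.00181538, -0.0006035 ,
        0.00064079]), 'joint_torque': array([-3.27132284e-04, -3.71314788e+01, -2.81814855e+01,  6.97524869e-02,
        3.27205716e-02, -9.23149173e-05]), 'tool_pos': array([ 143.72935724, -556.15701759,  229.56091043]), 'tcp_rot': array([ 9.92022935e-01,  1.26054495e-01,  1.88537351e-05, -8.72028402e-04]), 'wrist_force': array([ 0.377164  , -0.65155215, -0.64122757]), 'moment': array([-0.00212323,  0.02062984,  0.00078106]), 'finger_force': 0.0, 'width': 0.9985138707061906}
```

View pics/scene0.png

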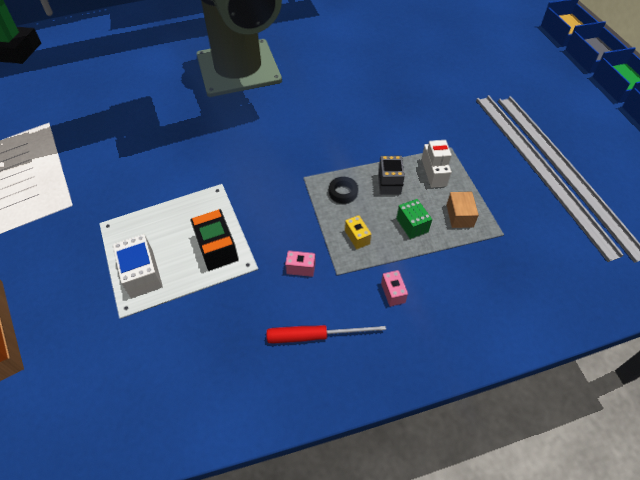

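View pics/side0.png

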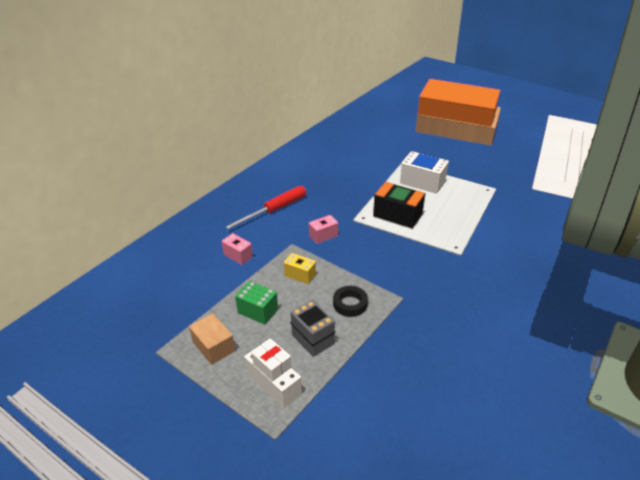

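The scene view shows the plate with the PSU (133,260) and controller (212,235) on robot's right. On the mat are the tape (343,190), contactor (391,172), breaker (437,163), aux (358,231), terminals (414,217) and carton (462,210). Two pink look-alikes stand at (300,262) and (395,288), off the mat; the yellow one on the mat fits the aux.

```bash
python3 - <<'E'
from h import *
np.set_printoptions(precision=1,suppress=True)
P=dict(psu=(133,258,58),ctl=(212,229,58),tape=(343,187,22),cont=(391,165,59),brk=(439,148,75),aux=(358,226,37),term=(414,212,45),cart=(462,203,43),
 pA=(107,226,3),pB=(222,186,3),pC=(257,267,3),pD=(121,317,3))
for k,v in P.items(): print(k,ray('scene0',v[:2],v[2])[0])
d=json.load(open('pics/wrist0.json'));print(np.array(d['T_tool_cam']),d['intrinsics'],d['dist_coeffs'])
E
```

```text
psu [ 573.5 -294.5   58. ]
ctl [ 551.8 -148.4   58. ]
tape [496.2 122.5  22. ]
cont [499.5 221.   59. ]
brk [497.4 324.   75. ]
aux [608.7 113.9  37. ]
term [614.  223.7  45. ]
cart [619.2 322.4  43. ]
pA [ 437.9 -353.5    3. ]
pB [ 402.9 -112.     3. ]
pC [619.9 -85.6   3. ]
pD [ 652.  -339.4    3. ]
[[  -0.    -1.    -0.3   81.2]
 [   1.    -0.     0.    -1. ]
 [  -0.    -0.3    1.  -154.3]
 [   0.     0.     0.     1. ]] [[416.10906734185164, 0.0, 320.62636145692034], [0.0, 416.10906734185164, 250.4387748346258], [0.0, 0.0, 1.0]] [-0.010706947910185319, 0.0, 0.0, 0.0, 0.0]
```

View pics/wrist0.png

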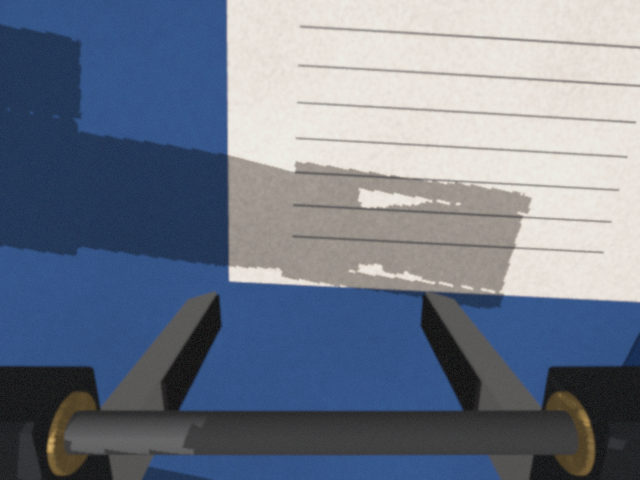

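```bash
cat >> h.py <<'E'
def plan(x,y,z,yaw,o=None):
    o=o or telemetry.get_obs()
    q=Ro.from_quat(o['tcp_rot']); d=np.array([x,y,z])-o['tool_pos']
    tgt=Ro.from_euler('z',yaw)*Ro.from_euler('x',np.pi)
    print('slide',np.round(q.inv().apply(d)/1000,4).tolist(),'ang',np.round((q.inv()*tgt).as_rotvec()/(np.pi/2),3).tolist(),'rows',int(max(np.ceil(np.linalg.norm(d)/62.5),np.ceil((q.inv()*tgt).magnitude()*57.3/10.7)))+1)
E
python3 -c "
from h import *
plan(470,-230,310,.14)"
```

```text
slide [0.3975, -0.2343, -0.0799] ang [-0.001, -0.0, 0.072] rows 9
```

>>> carry_out(
  claw=[1,1,1,1,1],
  slide=[
    [0.1,-0.059,-0.08],
    [0.16,-0.094,-0.08],
    [0.21,-0.124,-0.08],
    [0.26,-0.153,-0.08],
    [0.31,-0.183,-0.08],
  ],
  angular=[
    [0,0,0.072],
    [0,0,0.072],
    [0,0,0.072],
    [0,0,0.072],
    [0,0,0.072],
  ],
)

```text
clock: 0.78
tool_pos: [354.8, -345.3, 307.3]
tcp_rot: [0.998, 0.07, 0.0, 0.0]
wrist_force: [0.6, -0.9, 0.4]
width: 1.001
finger_force: 0.0
```

>>> carry_out(
  claw=[1,1,1,1],
  slide=[
    [0.1,-0.04,0],
    [0.1,-0.04,0],
    [0.1,-0.04,0],
    [0.1,-0.04,0],
  ],
  angular=[
    [0,0,0],
    [0,0,0],
    [0,0,0],
    [0,0,0],
  ],
)

```text
clock: 1.27
tool_pos: [446.5, -293.3, 306.5]
tcp_rot: [0.998, 0.07, -0.001, -0.0]
wrist_force: [-0.2, 0.8, 0.1]
width: 1.0
finger_force: 0.0
```

```bash
python3 -c "
from h import *
d=snap('wrist','w1');print(d['obs']['tool_pos'],d['obs']['clock'],d['obs']['tcp_rot'])
plan(430,220,310,0.0)"
```

```text
[446.53129125651265, -293.3285926338692, 306.48706860271074] 1.275 [0.9975523197855567, 0.06992102685794174, -0.0006273720081624328, -0.0001603057978647248]
slide [0.055, -0.5111, -0.0033] ang [-0.0, 0.001, 0.088] rows 10
```

View pics/w1.png

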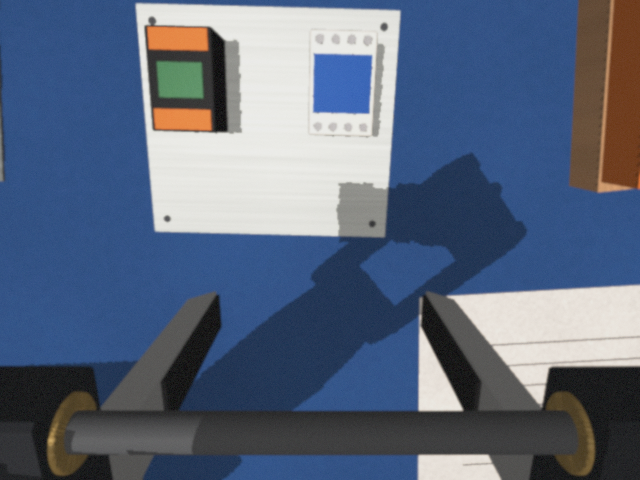

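The wrist view shows controller top corners at (146,27), (208,26), (212,131), (153,131), PSU top corners at (310,31), (376,30), (373,135), (309,134), and plate corners at (136,3), (401,11), (385,237), (155,232).

```bash
python3 - <<'E'
from h import *
np.set_printoptions(precision=1,suppress=True)
S={'ctl':([(146,27),(208,26),(212,131),(153,131)],58),'psu':([(310,31),(376,30),(373,135),(309,134)],58),'plate':([(136,3),(401,11),(385,237),(155,232)],3)}
for k,(p,z) in S.items():
    X=ray('w1',p,z); m=X.mean(0)
    f=(X[0]+X[1]-X[2]-X[3])/2; l=(X[0]+X[3]-X[1]-X[2])/2
    print(k,m,'lenx',np.hypot(*f[:2]),'leny',np.hypot(*l[:2]),'yaw',np.arctan2(f[1],f[0]),np.arctan2(-l[0],l[1]))
E
```

```text
ctl [ 552.  -149.2   58. ] lenx 88.1450187170385 leny 54.757951378690315 yaw 0.10530568920482088 0.1443756084898278
psu [ 569.1 -294.7   58. ] lenx 87.9789583516938 leny 58.76944864012454 yaw 0.13338040697817555 0.13947016589607342
plate [ 520.8 -227.4    3. ] lenx 230.46689679722527 leny 260.5678058199738 yaw 0.11298208149086587 0.11440573304764966
```

>>> carry_out(
  claw=[1,1,1,1,1],
  slide=[
    [0.01,-0.06,0],
    [0.015,-0.12,0],
    [0.02,-0.18,0],
    [0.025,-0.24,0],
    [0.03,-0.3,0],
  ],
  angular=[
    [0,0,0.02],
    [0,0,0.04],
    [0,0,0.06],
    [0,0,0.09],
    [0,0,0.09],
  ],
)

```text
clock: 1.95
tool_pos: [434.2, 8.3, 307.1]
tcp_rot: [1.0, -0.003, 0.0, 0.0]
wrist_force: [1.2, -0.4, -0.1]
width: 1.001
finger_force: 0.0
```

>>> carry_out(
  claw=[1,1,1,1,1],
  slide=[
    [0.0,-0.06,0],
    [0.0,-0.12,0],
    [0.0,-0.18,0],
    [0.0,-0.21,0],
    [0.0,-0.21,0],
  ],
  angular=[
    [0,0,0],
    [0,0,0],
    [0,0,0],
    [0,0,0],
    [0,0,0],
  ],
)

```text
clock: 2.58
tool_pos: [435.2, 218.1, 306.8]
tcp_rot: [1.0, -0.0, -0.0, 0.0]
wrist_force: [0.3, -0.3, -0.4]
width: 1.0
finger_force: 0.0
```

```bash
python3 -c "
from h import *
d=snap('wrist','w2');print(d['obs']['tool_pos'],d['obs']['clock'],d['obs']['tcp_rot'])"
```

```text
[435.2144124752373, 218.1454127153469, 306.80286840590793] 2.575 [0.9999999519782937, -0.00017040943261006209, -0.00016670801902207456, 0.0001980213922514998]
```

View pics/w2.png

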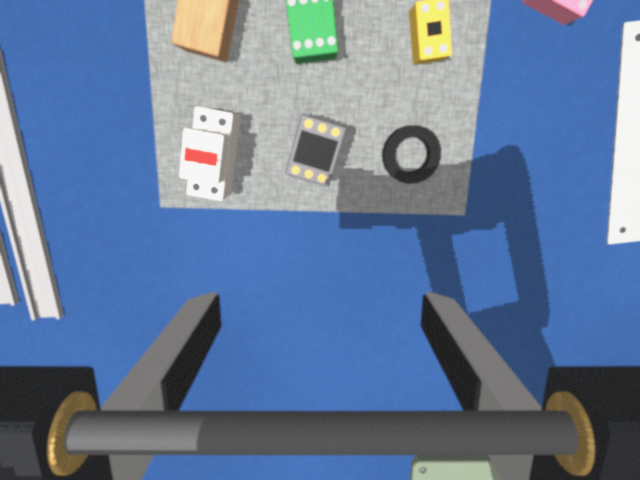

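The mat from above: breaker (207,153), contactor (318,150), tape (411,154), carton (205,25), terminals (313,27), yellow aux (433,30). Only that yellow one fits the aux; the thing at (560,5) is pink and off the mat. I'll enlarge this area.

```bash
python3 -c "
import cv2
a=cv2.imread('pics/w2.png')[0:215,165:465];cv2.imwrite('pics/w2c.png',cv2.resize(a,None,fx=2.6,fy=2.6,interpolation=cv2.INTER_CUBIC))"
```

```text
(no output)
```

View pics/w2c.png

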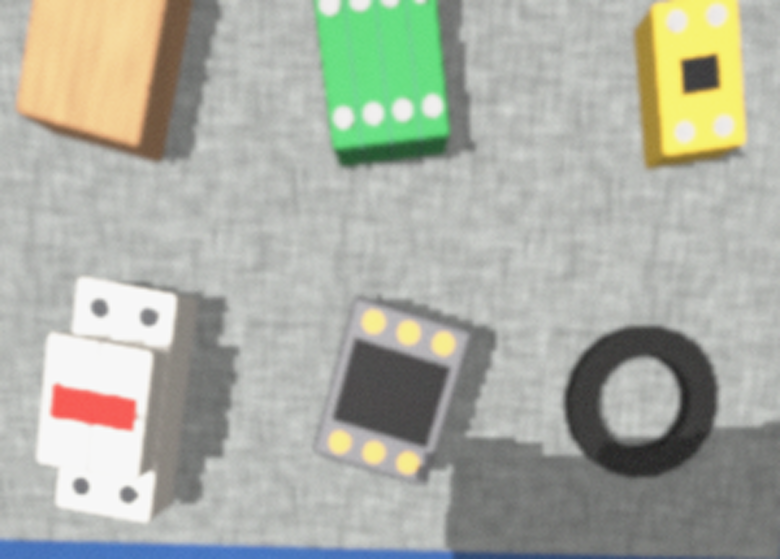

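```bash
python3 - <<'E'
from h import *
np.set_printoptions(precision=1,suppress=True)
S={'cont':([(360,298),(469,332),(427,480),(316,452)],59),'aux':([(651,6),(737,-4),(746,145),(661,158)],37),
'brk':([(48,335),(153,352),(140,479),(38,462)],75),'term':([(317,0),(437,0),(447,127),(334,140)],45)}
for k,(p,z) in S.items():
    X=ray('w2',np.array(p)/2.6+[165,0],z); m=X.mean(0)
    f=(X[0]+X[1]-X[2]-X[3])/2; l=(X[0]+X[3]-X[1]-X[2])/2
    yaw=np.arctan2(-l[0],l[1])
    print(k,m,'lenx',np.hypot(*f[:2]),'leny',np.hypot(*l[:2]),'yaw',np.arctan2(f[1],f[0]),yaw, (X[2]+X[3])/2)
plan(492,221,110,-0.27)
E
```

```text
cont [497.8 223.1  59. ] lenx 55.52284455941039 leny 41.264301959180685 yaw -0.2876116369148748 -0.26789076201229656 [471.2 231.   59. ]
aux [605.7 114.3  37. ] lenx 48.97686814150395 leny 30.38273036225351 yaw 0.14046600082502775 0.12562496251257455 [581.5 110.8  37. ]
brk [493.2 327.   75. ] lenx 43.99122742783501 leny 36.19567484156363 yaw -0.1695221037095666 -0.16301295702438204 [471.5 330.7  75. ]
term [607. 226.  45.] lenx 42.23301067730694 leny 40.50375879853814 yaw 0.10503617934046905 0.051671697208688555 [586.  223.8  45. ]
slide [0.0567, -0.0042, 0.1968] ang [0.001, 0.0, 0.171] rows 5
```

>>> carry_out(
  claw=[1,1,1,1,1],
  slide=[
    [0.04,-0.003,0.04],
    [0.063,-0.005,0.09],
    [0.063,-0.005,0.14],
    [0.063,-0.005,0.18],
    [0.063,-0.005,0.18],
  ],
  angular=[
    [0,0,0.1],
    [0,0,0.178],
    [0,0,0.178],
    [0,0,0.178],
    [0,0,0.178],
  ],
)

```text
clock: 3.25
tool_pos: [495.6, 219.6, 123.4]
tcp_rot: [0.99, -0.142, -0.004, 0.002]
wrist_force: [-0.7, 0.3, -0.2]
width: 1.001
finger_force: 0.0
```

```bash
python3 -c "
from h import *
print(telemetry.get_obs()['tool_pos'])
plan(498,223,45,-0.28)"
```

```text
[495.6018066  219.63677608 123.42627148]
slide [0.0019, -0.0043, 0.0784] ang [0.003, 0.005, -0.003] rows 3
```

>>> carry_out(
  claw=[1,1,1,-1,-1],
  slide=[
    [0.002,-0.003,0.04],
    [0.002,-0.003,0.078],
    [0.002,-0.003,0.078],
    [0.002,-0.003,0.078],
    [0.002,-0.003,0.078],
  ],
  angular=[
    [0.002,0.004,0],
    [0.002,0.004,0],
    [0.002,0.004,0],
    [0.002,0.004,0],
    [0.002,0.004,0],
  ],
  grip_force=25,
)

```text
clock: 3.88
tool_pos: [503.4, 225.5, 51.8]
tcp_rot: [0.99, -0.14, 0.006, -0.002]
wrist_force: [1.0, 0.4, -0.1]
width: 0.822
finger_force: 0.0
```

>>> carry_out(
  claw=[-1,-1,-1],
  slide=[
    [0,0,0],
    [0,0,0],
    [0,0,0],
  ],
  angular=[
    [0,0,0],
    [0,0,0],
    [0,0,0],
  ],
)

```text
clock: 4.25
tool_pos: [501.1, 224.9, 49.2]
tcp_rot: [0.99, -0.14, 0.003, -0.001]
wrist_force: [-0.1, -3.4, 2.7]
width: 0.505
finger_force: 1.6
```

```bash
python3 -c "
from h import *
o=telemetry.get_obs();print(o['tool_pos'],o['width']*94,Ro.from_quat(o['tcp_rot']).as_matrix()[:,0])"
```

```text
[501.09109029 224.94676077  49.17243757] 47.44294370675419 [ 0.96083371 -0.27704881  0.00652244]
```

>>> carry_out(
  claw=[-1,-1,-1],
  slide=[
    [0,0,0],
    [0,0,0],
    [0,0,0],
  ],
  angular=[
    [0,0,0],
    [0,0,0],
    [0,0,0],
  ],
)

```text
clock: 4.62
tool_pos: [501.0, 224.6, 49.1]
tcp_rot: [0.99, -0.14, 0.003, -0.0]
wrist_force: [-1.8, -5.1, 4.5]
width: 0.467
finger_force: 25.0
```

```bash
python3 -c "
from h import *
o=telemetry.get_obs();print(o['tool_pos'],o['width']*94,Ro.from_quat(o['tcp_rot']).as_matrix()[:,0]);plan(470,-306,160,0.115)"
```

```text
[501.02245576 224.55063283  49.12444152] 43.89636552195449 [ 0.96074781 -0.27735404  0.00619486]
slide [0.118, 0.5181, -0.111] ang [-0.0, -0.004, -0.252] rows 10
```

>>> carry_out(
  claw=[-1,-1,-1,-1,-1],
  slide=[
    [0,0,-0.04],
    [0,0.01,-0.09],
    [0.014,0.06,-0.111],
    [0.028,0.12,-0.111],
    [0.042,0.18,-0.111],
  ],
  angular=[
    [0,0,0],
    [0,0,0],
    [0,0,-0.05],
    [0,0,-0.1],
    [0,0,-0.15],
  ],
)

```text
clock: 5.25
tool_pos: [490.5, 40.0, 159.1]
tcp_rot: [1.0, -0.021, 0.004, -0.002]
wrist_force: [0.2, -1.2, -2.9]
width: 0.465
finger_force: 25.0
```

>>> carry_out(
  claw=[-1,-1,-1,-1,-1],
  slide=[
    [0.0,0.05,0],
    [0,0.11,0],
    [0,0.17,0],
    [0,0.23,0],
    [0,0.29,0],
  ],
  angular=[
    [0,0,-0.05],
    [0,0,-0.1],
    [0,0,-0.1],
    [0,0,-0.1],
    [0,0,-0.1],
  ],
)

```text
clock: 5.88
tool_pos: [477.4, -250.0, 157.9]
tcp_rot: [0.998, 0.055, 0.004, -0.002]
wrist_force: [1.4, 1.1, -2.3]
width: 0.467
finger_force: 25.0
```

>>> carry_out(
  claw=[-1,-1,-1],
  slide=[
    [0.0,0.03,0],
    [0,0.03,0],
    [0,0.03,0],
  ],
  angular=[
    [0,0,0],
    [0,0,0],
    [0,0,0],
  ],
)

```text
clock: 6.25
tool_pos: [480.5, -277.5, 157.9]
tcp_rot: [0.998, 0.056, 0.003, -0.002]
wrist_force: [-0.6, 0.0, -3.8]
width: 0.465
finger_force: 25.0
```

```bash
python3 -c "
from h import *
o=telemetry.get_obs();print(o['tool_pos'],o['width']*94);plan(473,-306,49.5,0.115)"
```

```text
[ 480.51821325 -277.51478525  157.89550647] 43.73956986350253
slide [-0.0113, 0.0278, 0.1082] ang [-0.002, -0.004, -0.002] rows 3
```

>>> carry_out(
  claw=[-1,-1,-1,-1,-1],
  slide=[
    [-0.011,0.028,0.03],
    [-0.011,0.028,0.07],
    [-0.011,0.028,0.09],
    [-0.011,0.028,0.1],
    [-0.011,0.028,0.1],
  ],
  angular=[
    [-0.002,-0.004,-0.002],
    [-0.002,-0.004,-0.002],
    [-0.002,-0.004,-0.002],
    [-0.002,-0.004,-0.002],
    [-0.002,-0.004,-0.002],
  ],
)

```text
clock: 6.88
tool_pos: [473.7, -306.6, 58.6]
tcp_rot: [0.998, 0.058, 0.0, 0.001]
wrist_force: [-0.2, 0.7, -3.0]
width: 0.465
finger_force: 25.0
```

>>> carry_out(
  claw=[-1,-1,-1],
  slide=[
    [0,0,0],
    [0,0,0],
    [0,0,0],
  ],
  angular=[
    [0,0,0],
    [0,0,0],
    [0,0,0],
  ],
)

```text
clock: 7.25
tool_pos: [474.2, -308.4, 59.9]
tcp_rot: [0.998, 0.057, 0.001, 0.002]
wrist_force: [-0.1, 0.6, -3.1]
width: 0.466
finger_force: 25.0
```

```bash
python3 -c "
from h import *
o=telemetry.get_obs();print(o['tool_pos'],o['width']*94);plan(473,-306,49.5,0.115)
snap('wrist','w3')"
```

```text
[ 474.1648876  -308.35844178   59.91469349] 43.83607740020379
slide [-0.0009, -0.0025, 0.0104] ang [0.002, -0.001, -0.0] rows 2
```

View pics/w3.png

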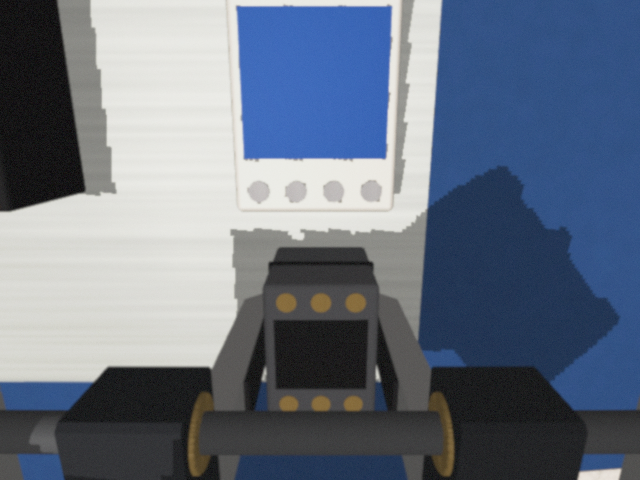

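The PSU's front top edge runs (239,211) to (393,209), and the contactor in the fingers has its top back edge at about (266,285) to (377,285), almost aligned. Its top's back edge height is near TCP+10.

```bash
python3 -c "
from h import *
X=ray('w3',[(239,211),(393,209)],58);print(X,np.arctan2(-(X[0]-X[1])[0],(X[0]-X[1])[1]))
e=np.array([.9934,.1147,0]);print('psu ctr',X.mean(0)+45*e,'target',X.mean(0)-54*e)
Y=ray('w3',[(266,285),(377,285)],59.9+10);print('cont ctr',Y.mean(0)-29*e,Y)"
```

```text
[[ 521.81131302 -270.66022946   58.        ]
 [ 529.21373604 -328.76593485   58.        ]] 0.1267132397267415
psu ctr [ 570.21552453 -294.55158215   58.        ] target [ 471.86892453 -305.90688215   58.        ]
cont ctr [ 471.2142065  -308.01922193   69.9       ] [[ 497.71422128 -284.2926336    69.9       ]
 [ 502.33139171 -325.09321025   69.9       ]]
```

>>> carry_out(
  claw=[-1,-1,-1,-1,-1],
  slide=[
    [0.0,-0.002,0.005],
    [0,-0.002,0.01],
    [0,-0.002,0.0105],
    [0,-0.002,0.0105],
    [0,-0.002,0.0105],
  ],
  angular=[
    [0.002,-0.001,0],
    [0.002,-0.001,0],
    [0.002,-0.001,0],
    [0.002,-0.001,0],
    [0.002,-0.001,0],
  ],
)

```text
clock: 7.92
tool_pos: [473.3, -305.8, 48.9]
tcp_rot: [0.998, 0.057, -0.001, -0.0]
wrist_force: [-3.0, 1.6, 5.1]
width: 0.464
finger_force: 25.0
```

>>> carry_out(
  claw=[-1],
  slide=[
    [0,0,0],
  ],
  angular=[
    [0,0,0],
  ],
)

```text
clock: 8.05
tool_pos: [473.3, -305.8, 48.9]
tcp_rot: [0.998, 0.057, -0.001, -0.0]
wrist_force: [-3.5, 2.5, 5.2]
width: 0.467
finger_force: 25.0
```

>>> carry_out(
  claw=[1,1,1,1,1],
  slide=[
    [0,0,0],
    [0,0,0],
    [0,0,0],
    [0,0,-0.03],
    [0,0,-0.08],
  ],
  angular=[
    [0,0,0],
    [0,0,0],
    [0,0,0],
    [0,0,0],
    [0,0,0],
  ],
)

```text
clock: 8.68
tool_pos: [472.1, -304.8, 127.1]
tcp_rot: [0.998, 0.057, -0.002, -0.002]
wrist_force: [1.6, -0.2, -0.4]
width: 0.962
finger_force: 0.0
```

>>> carry_out(
  claw=[1,1,1,1,1],
  slide=[
    [0,-0.02,-0.06],
    [0,-0.08,-0.06],
    [0.01,-0.14,-0.06],
    [0.02,-0.2,-0.06],
    [0.03,-0.26,-0.06],
  ],
  angular=[
    [0,0,0],
    [0,0,0],
    [0,0,0],
    [0,0,0],
    [0,0,0],
  ],
)

```text
clock: 9.3
tool_pos: [473.7, -42.6, 188.9]
tcp_rot: [0.998, 0.057, 0.0, -0.0]
wrist_force: [0.6, 0.6, -0.7]
width: 0.998
finger_force: 0.0
```

>>> carry_out(
  claw=[1,1,1],
  slide=[
    [0.02,-0.06,0],
    [0.04,-0.12,0],
    [0.06,-0.18,0],
  ],
  angular=[
    [0,0,0],
    [0,0,0],
    [0,0,0],
  ],
)

```text
clock: 9.68
tool_pos: [512.7, 141.2, 189.0]
tcp_rot: [0.998, 0.057, 0.0, -0.0]
wrist_force: [0.4, -1.1, 0.2]
width: 0.999
finger_force: 0.0
```

>>> carry_out(
  claw=[1,1],
  slide=[
    [0.0,0,0],
    [0,0,0],
  ],
  angular=[
    [0,0,0],
    [0,0,0],
  ],
)

```text
clock: 9.93
tool_pos: [512.0, 139.0, 188.4]
tcp_rot: [0.998, 0.058, -0.001, 0.0]
wrist_force: [0.3, -1.5, -1.2]
width: 0.999
finger_force: 0.0
```

```bash
python3 -c "
from h import *
o=telemetry.get_obs();print(o['tool_pos'],o['width']*94);plan(614,226,130,0.09)"
```

```text
[512.0319287  139.02273316 188.40962239] 93.87202362441087
slide [0.1114, -0.0747, 0.0582] ang [0.0, 0.001, 0.016] rows 4
```

```bash
python3 -c "
from h import *
snap('wrist','w4')"
```

```text
(no output)
```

View pics/w4.png

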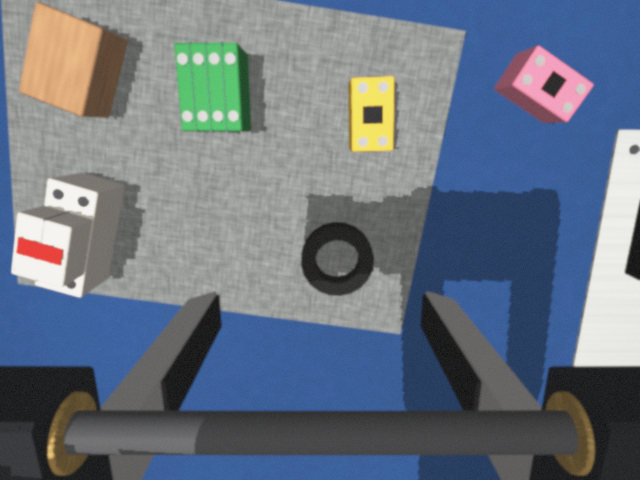

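Terminals' top corners are (175,44), (237,42), (241,122), (182,123). The aux (yellow, on the mat) has top corners (351,79), (394,77), (395,147), (353,149).

```bash
python3 - <<'E'
from h import *
np.set_printoptions(precision=1,suppress=True)
S={'aux':([(351,79),(394,77),(395,147),(353,149)],37),'term':([(175,44),(237,42),(242,122),(182,123)],45)}
for k,(p,z) in S.items():
    X=ray('w4',p,z); m=X.mean(0)
    f=(X[0]+X[1]-X[2]-X[3])/2; l=(X[0]+X[3]-X[1]-X[2])/2
    print(k,m,'lenx',np.hypot(*f[:2]),'leny',np.hypot(*l[:2]),'yaw',np.arctan2(f[1],f[0]),np.arctan2(-l[0],l[1]))
plan(612,226,110,.09)
E
```

```text
aux [607.7 113.9  37. ] lenx 46.67473843313274 leny 29.700696843186936 yaw 0.17219104687087386 0.16120755835561487
term [613.7 226.7  45. ] lenx 49.71442394838938 leny 40.88313218200715 yaw 0.12397704168989984 0.135959541950924
slide [0.1094, -0.0758, 0.0783] ang [0.0, 0.001, 0.015] rows 4
```

>>> carry_out(
  claw=[0.4,0.4,0.4,0.4,0.4],
  slide=[
    [0.04,-0.03,0.02],
    [0.08,-0.06,0.04],
    [0.112,-0.076,0.07],
    [0.112,-0.076,0.08],
    [0.112,-0.076,0.08],
  ],
  angular=[
    [0,0,0],
    [0,0,0],
    [0,0,0],
    [0,0,0],
    [0,0,0],
  ],
)

```text
clock: 10.6
tool_pos: [613.6, 225.4, 107.4]
tcp_rot: [0.998, 0.056, -0.002, 0.0]
wrist_force: [-1.3, -1.0, 0.2]
width: 0.698
finger_force: 0.0
```

>>> carry_out(
  claw=[0.4,0.4],
  slide=[
    [0,0,0],
    [0,0,0],
  ],
  angular=[
    [0,0,0],
    [0,0,0],
  ],
)

```text
clock: 10.85
tool_pos: [615.3, 226.9, 110.6]
tcp_rot: [0.998, 0.057, 0.001, -0.0]
wrist_force: [0.1, 0.3, -0.3]
width: 0.696
finger_force: 0.0
```

```bash
python3 -c "
from h import *
o=telemetry.get_obs();print(o['tool_pos'],o['width']*94);plan(613.7,226.7,34,0.115)"
```

```text
[615.30582654 226.9472143  110.6360041 ] 65.46370615721176
slide [-0.0018, 0.0001, 0.0766] ang [-0.0, -0.001, -0.001] rows 3
```

>>> carry_out(
  claw=[0.4,0.4,0.4,0.4,-1],
  slide=[
    [-0.001,0,0.03],
    [-0.001,0,0.065],
    [-0.001,0,0.076],
    [-0.001,0,0.076],
    [-0.001,0,0.076],
  ],
  angular=[
    [0,0,0],
    [0,0,0],
    [0,0,0],
    [0,0,0],
    [0,0,0],
  ],
  grip_force=20,
)

```text
clock: 11.48
tool_pos: [615.2, 227.7, 34.7]
tcp_rot: [0.998, 0.057, 0.001, -0.0]
wrist_force: [-0.6, -0.3, 0.9]
width: 0.628
finger_force: 0.0
```

>>> carry_out(
  claw=[-1,-1,-1,-1],
  slide=[
    [0,0,0],
    [0,0,0],
    [0,0,0],
    [0,0,0],
  ],
  angular=[
    [0,0,0],
    [0,0,0],
    [0,0,0],
    [0,0,0],
  ],
)

```text
clock: 11.98
tool_pos: [614.7, 227.5, 34.0]
tcp_rot: [0.998, 0.057, 0.001, -0.0]
wrist_force: [-0.1, -1.1, 5.4]
width: 0.444
finger_force: 20.0
```

```bash
python3 -c "
from h import *
o=telemetry.get_obs();print(o['tool_pos'],o['width']*94);plan(455,-161,130,0.115)"
```

```text
[614.65081103 227.49618967  33.95087231] 41.711842383327024
slide [-0.2029, 0.3676, -0.0965] ang [-0.0, -0.001, -0.0] rows 8
```

>>> carry_out(
  claw=[-1,-1,-1,-1,-1],
  slide=[
    [0,0,-0.04],
    [-0.005,0.01,-0.096],
    [-0.035,0.06,-0.096],
    [-0.065,0.115,-0.096],
    [-0.095,0.17,-0.096],
  ],
  angular=[
    [0,0,0],
    [0,0,0],
    [0,0,0],
    [0,0,0],
    [0,0,0],
  ],
)

```text
clock: 12.6
tool_pos: [537.6, 46.6, 128.1]
tcp_rot: [0.998, 0.058, -0.001, -0.0]
wrist_force: [-0.1, -1.1, -0.8]
width: 0.445
finger_force: 20.0
```

>>> carry_out(
  claw=[-1,-1,-1,-1,-1],
  slide=[
    [-0.03,0.055,0],
    [-0.06,0.11,0],
    [-0.09,0.165,0],
    [-0.108,0.197,0.03],
    [-0.108,0.197,0.06],
  ],
  angular=[
    [0,0,0],
    [0,0,0],
    [0,0,0],
    [0,0,0],
    [0,0,0],
  ],
)

```text
clock: 13.22
tool_pos: [453.3, -162.6, 68.1]
tcp_rot: [0.998, 0.055, -0.0, 0.0]
wrist_force: [0.6, 0.0, -1.9]
width: 0.443
finger_force: 20.0
```

>>> carry_out(
  claw=[-1,-1,-1],
  slide=[
    [0,0,0],
    [0,0,0],
    [0,0,0],
  ],
  angular=[
    [0,0,0],
    [0,0,0],
    [0,0,0],
  ],
)

```text
clock: 13.6
tool_pos: [455.4, -160.1, 70.0]
tcp_rot: [0.998, 0.058, 0.001, 0.0]
wrist_force: [0.4, 0.7, -0.7]
width: 0.444
finger_force: 20.0
```

```bash
python3 -c "
from h import *
o=telemetry.get_obs();print(o['tool_pos'],o['width']*94);plan(455,-161,34,0.115)
snap('wrist','w5')"
```

```text
[ 455.42199327 -160.1450656    69.95550973] 41.76011509103906
slide [-0.0006, 0.0008, 0.036] ang [0.001, -0.001, 0.0] rows 2
```

View pics/w5.png

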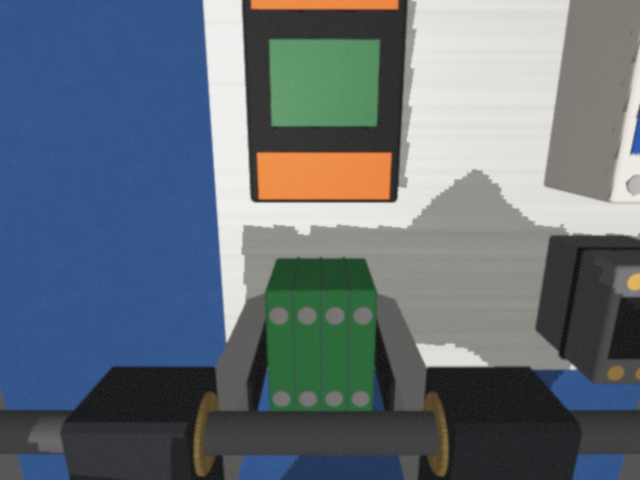

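The controller's front top edge runs (252,201) to (397,200), and the held terminal block's top back edge runs (267,290) to (376,290).

```bash
python3 -c "
from h import *
X=ray('w5',[(252,201),(397,200)],58);e=np.array([.9934,.1147,0])
print(X,'ctl ctr',X.mean(0)+45*e,'target',X.mean(0)-54*e)
Y=ray('w5',[(267,290),(376,290)],81);print('term ctr',Y.mean(0)-28*e,Y)"
```

```text
[[ 505.58789594 -125.56777607   58.        ]
 [ 512.70504847 -183.44844867   58.        ]] ctl ctr [ 553.8494722  -149.34661237   58.        ] target [ 455.5028722  -160.70191237   58.        ]
term ctr [ 451.92083084 -159.85421869   81.        ] [[ 477.4327514  -136.69332179   81.        ]
 [ 482.03931027 -176.59191559   81.        ]]
```

>>> carry_out(
  claw=[-1,-1,-1,-1,-1],
  slide=[
    [0.002,0.001,0.02],
    [0.002,0.001,0.03],
    [0.002,0.001,0.036],
    [0.002,0.001,0.036],
    [0.002,0.001,0.036],
  ],
  angular=[
    [0,0,0],
    [0,0,0],
    [0,0,0],
    [0,0,0],
    [0,0,0],
  ],
)

```text
clock: 14.28
tool_pos: [456.7, -160.9, 33.3]
tcp_rot: [0.998, 0.057, 0.0, -0.0]
wrist_force: [-0.6, 1.3, 3.3]
width: 0.444
finger_force: 20.0
```

>>> carry_out(
  claw=[-1,-1],
  slide=[
    [0,0,0],
    [0,0,0],
  ],
  angular=[
    [0,0,0],
    [0,0,0],
  ],
)

```text
clock: 14.52
tool_pos: [456.7, -160.9, 33.3]
tcp_rot: [0.998, 0.057, 0.0, -0.0]
wrist_force: [-0.5, 1.3, 6.0]
width: 0.442
finger_force: 20.0
```

>>> carry_out(
  claw=[1,1,1,1,1],
  slide=[
    [0,0,0],
    [0,0,0],
    [0,0,0],
    [0,0,-0.04],
    [0,0,-0.1],
  ],
  angular=[
    [0,0,0],
    [0,0,0],
    [0,0,0],
    [0,0,0],
    [0,0,0],
  ],
)

```text
clock: 15.15
tool_pos: [454.3, -160.0, 131.5]
tcp_rot: [0.998, 0.057, -0.003, -0.002]
wrist_force: [2.1, -1.2, -0.0]
width: 0.946
finger_force: 0.0
```

>>> carry_out(
  claw=[1,1,1,1,1],
  slide=[
    [0,-0.02,-0.06],
    [0.01,-0.08,-0.06],
    [0.02,-0.14,-0.06],
    [0.03,-0.2,-0.06],
    [0.04,-0.26,-0.06],
  ],
  angular=[
    [0,0,-0.1],
    [0,0,-0.2],
    [0,0,-0.3],
    [0,0,-0.4],
    [0,0,-0.5],
  ],
)

```text
clock: 15.78
tool_pos: [466.3, 103.7, 192.9]
tcp_rot: [0.899, 0.437, 0.0, -0.0]
wrist_force: [0.3, -0.3, 0.4]
width: 1.003
finger_force: 0.0
```

>>> carry_out(
  claw=[1,1],
  slide=[
    [0,0,0],
    [0,0,0],
  ],
  angular=[
    [0,0,0],
    [0,0,0],
  ],
)

```text
clock: 16.02
tool_pos: [466.2, 101.6, 192.5]
tcp_rot: [0.9, 0.435, -0.001, -0.0]
wrist_force: [0.0, -0.9, 0.4]
width: 0.998
finger_force: 0.0
```

```bash
python3 -c "
from h import *
o=telemetry.get_obs();print(o['tool_pos'],o['width']*94);plan(490,260,190,1.405)"
```

```text
[466.16840803 101.60034021 192.46589857] 93.82938345667773
slide [0.1389, -0.0798, 0.0024] ang [-0.001, 0.001, -0.322] rows 4
```

>>> carry_out(
  claw=[1,1,1,1,1],
  slide=[
    [0.05,-0.03,0],
    [0.1,-0.06,0],
    [0.139,-0.08,0],
    [0.139,-0.08,0],
    [0.139,-0.08,0],
  ],
  angular=[
    [0,0,-0.11],
    [0,0,-0.22],
    [0,0,-0.322],
    [0,0,-0.322],
    [0,0,-0.322],
  ],
)

```text
clock: 16.65
tool_pos: [490.4, 258.5, 192.3]
tcp_rot: [0.764, 0.645, -0.001, -0.0]
wrist_force: [0.5, 0.4, -0.5]
width: 1.0
finger_force: 0.0
```

>>> carry_out(
  claw=[1,1],
  slide=[
    [0,0,0],
    [0,0,0],
  ],
  angular=[
    [0,0,0],
    [0,0,0],
  ],
)

```text
clock: 16.9
tool_pos: [490.3, 259.2, 192.9]
tcp_rot: [0.764, 0.645, -0.0, -0.0]
wrist_force: [0.4, -0.7, 0.5]
width: 0.999
finger_force: 0.0
```

```bash
python3 -c "
from h import *
o=telemetry.get_obs();print(o['tool_pos'],o['width']*94);plan(493,327,110,1.405)
snap('wrist','w6')"
```

```text
[490.26892716 259.18930274 192.85513412] 93.91371585693253
slide [0.0673, -0.0085, 0.0829] ang [-0.001, -0.0, -0.001] rows 3
```

View pics/w6.png

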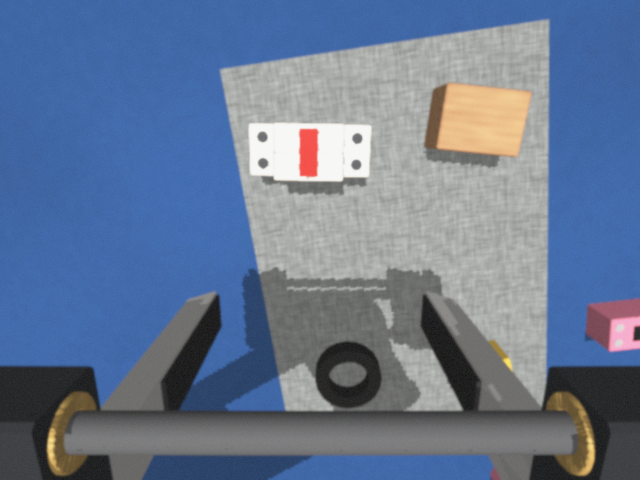

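The breaker's nose top has corners (273,124), (343,123), (344,181), (274,182), close to square with the tool.

```bash
python3 - <<'E'
from h import *
X=ray('w6',[(273,124),(343,123),(344,181),(274,182)],75);print(X,X.mean(0))
l=(X[1]+X[2]-X[0]-X[3])/2;print(np.linalg.norm(l),np.arctan2(l[1],l[0]))
m=X.mean(0);plan(m[0],m[1],75,1.405)
E
```

```text
[[474.98037526 348.70135119  75.        ]
 [518.30638653 341.97215563  75.        ]
 [513.45061646 306.20231086  75.        ]
 [468.48358108 313.15113555  75.        ]] [493.80523983 327.50673831  75.        ]
44.67311922471137 -0.1536944316332093
slide [0.0676, -0.0077, 0.1179] ang [-0.001, -0.0, -0.001] rows 4
```

>>> carry_out(
  claw=[1,1,1,1,1],
  slide=[
    [0.05,-0.006,0.02],
    [0.068,-0.008,0.06],
    [0.068,-0.008,0.1],
    [0.068,-0.008,0.117],
    [0.068,-0.008,0.117],
  ],
  angular=[
    [0,0,-0.005],
    [0,0,-0.005],
    [0,0,-0.005],
    [0,0,-0.005],
    [0,0,-0.005],
  ],
)

```text
clock: 17.58
tool_pos: [492.5, 328.2, 74.8]
tcp_rot: [0.761, 0.649, -0.002, -0.001]
wrist_force: [0.0, 0.4, -0.7]
width: 1.0
finger_force: 0.0
```

>>> carry_out(
  claw=[1,1,-1,-1,-1],
  slide=[
    [0,0,0],
    [0,0,0],
    [0,0,0],
    [0,0,0],
    [0,0,0],
  ],
  angular=[
    [0,0,0],
    [0,0,0],
    [0,0,0],
    [0,0,0],
    [0,0,0],
  ],
  grip_force=30,
)

```text
clock: 18.2
tool_pos: [493.3, 329.0, 76.0]
tcp_rot: [0.76, 0.649, -0.0, -0.0]
wrist_force: [-0.3, 1.0, -0.3]
width: 0.717
finger_force: 0.0
```

>>> carry_out(
  claw=[-1,-1,-1],
  slide=[
    [0,0,0],
    [0,0,0],
    [0,0,0],
  ],
  angular=[
    [0,0,0],
    [0,0,0],
    [0,0,0],
  ],
)

```text
clock: 18.58
tool_pos: [493.4, 329.0, 75.7]
tcp_rot: [0.76, 0.649, -0.0, -0.0]
wrist_force: [0.3, -0.1, -1.3]
width: 0.476
finger_force: 29.9
```

```bash
python3 -c "
from h import *
o=telemetry.get_obs();print(o['tool_pos'],o['width']*94);plan(562,-222,170,1.686)"
```

```text
[493.39584318 329.01724608  75.74837014] 44.77349468128309
slide [-0.5335, 0.1539, -0.0945] ang [-0.0, -0.0, -0.173] rows 11
```

>>> carry_out(
  claw=[-1,-1,-1,-1,-1],
  slide=[
    [0,0,-0.04],
    [-0.01,0.003,-0.094],
    [-0.06,0.017,-0.094],
    [-0.12,0.034,-0.094],
    [-0.18,0.052,-0.094],
  ],
  angular=[
    [0,0,0],
    [0,0,0],
    [0,0,-0.05],
    [0,0,-0.1],
    [0,0,-0.173],
  ],
)

```text
clock: 19.2
tool_pos: [516.0, 141.7, 169.3]
tcp_rot: [0.664, 0.748, -0.0, -0.001]
wrist_force: [0.7, -1.2, -1.6]
width: 0.478
finger_force: 29.9
```

>>> carry_out(
  claw=[-1,-1,-1,-1,-1],
  slide=[
    [-0.055,0,0],
    [-0.11,0,0],
    [-0.17,0,0],
    [-0.23,0,0],
    [-0.29,0,0],
  ],
  angular=[
    [0,0,0],
    [0,0,0],
    [0,0,0],
    [0,0,0],
    [0,0,0],
  ],
)

```text
clock: 19.82
tool_pos: [549.1, -146.6, 169.0]
tcp_rot: [0.666, 0.746, -0.0, -0.001]
wrist_force: [0.3, 0.7, -2.2]
width: 0.477
finger_force: 29.9
```

>>> carry_out(
  claw=[-1,-1,-1],
  slide=[
    [-0.02,0,0],
    [-0.02,0,0],
    [-0.02,0,0],
  ],
  angular=[
    [0,0,0],
    [0,0,0],
    [0,0,0],
  ],
)

```text
clock: 20.2
tool_pos: [551.5, -163.0, 169.0]
tcp_rot: [0.665, 0.747, -0.0, -0.002]
wrist_force: [-0.0, -0.1, -1.9]
width: 0.479
finger_force: 29.9
```

```bash
python3 -c "
from h import *
o=telemetry.get_obs();print(o['tool_pos'],o['width']*94);plan(562,-221,120,1.686)"
```

```text
[ 551.46259967 -162.98591661  168.9705275 ] 44.989686656990656
slide [-0.059, 0.0039, 0.0488] ang [-0.001, -0.001, 0.0] rows 3
```

>>> carry_out(
  claw=[-1,-1,-1,-1,-1],
  slide=[
    [-0.05,0.003,0],
    [-0.059,0.004,0.01],
    [-0.059,0.004,0.02],
    [-0.059,0.004,0.02],
    [-0.059,0.004,0.02],
  ],
  angular=[
    [0,0,0],
    [0,0,0],
    [0,0,0],
    [0,0,0],
    [0,0,0],
  ],
)

```text
clock: 20.82
tool_pos: [562.5, -221.5, 149.3]
tcp_rot: [0.665, 0.747, -0.0, -0.001]
wrist_force: [0.2, -0.4, -1.5]
width: 0.478
finger_force: 29.9
```

>>> carry_out(
  claw=[-1,-1],
  slide=[
    [0,0,0],
    [0,0,0],
  ],
  angular=[
    [0,0,0],
    [0,0,0],
  ],
)

```text
clock: 21.08
tool_pos: [562.9, -222.8, 150.0]
tcp_rot: [0.665, 0.747, -0.0, -0.0]
wrist_force: [0.5, -0.3, -2.2]
width: 0.479
finger_force: 29.9
```

```bash
python3 -c "
from h import *
o=telemetry.get_obs();print(o['tool_pos'],o['width']*94);plan(562,-221,75.5,1.686)
snap('wrist','w7')"
```

```text
[ 562.94123975 -222.80914489  150.01736633] 44.984098238822035
slide [0.0019, -0.0007, 0.0745] ang [-0.0, -0.0, -0.0] rows 3
```

View pics/w7.png

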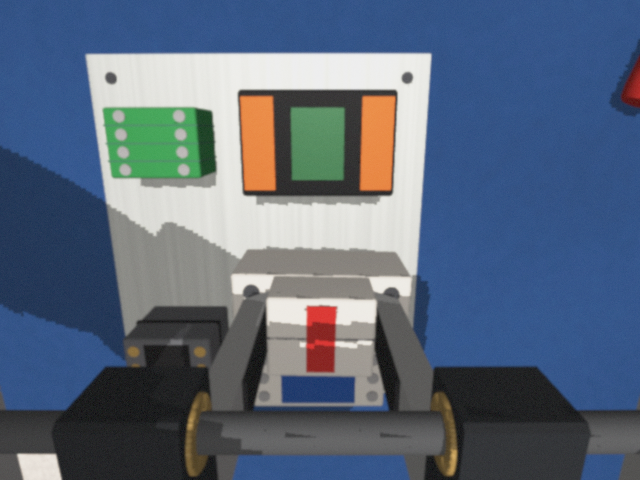

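The terminals (155,142) stand in front of the controller, whose top corners are (239,91), (397,91), (394,194), (243,194). The breaker is held in line with it.

```bash
python3 -c "
from h import *
X=ray('w7',[(239,91),(397,91),(394,194),(243,194)],58);c=X.mean(0);print(X,c,'mid',c+73*np.array([.1147,-.9934,0]))
X=ray('w7',[(104,108),(194,107),(199,176),(110,177)],45);print('term',X.mean(0))"
```

```text
[[ 506.28074996 -125.73562416   58.        ]
 [ 593.49859149 -115.68692187   58.        ]
 [ 601.14448862 -172.54433541   58.        ]
 [ 512.17351642 -182.81345144   58.        ]] [ 553.27433662 -149.19508322   58.        ] mid [ 561.64743662 -221.71328322   58.        ]
term [ 453.04202112 -160.22420839   45.        ]
```

>>> carry_out(
  claw=[-1,-1,-1,-1,-1],
  slide=[
    [0.002,0,0.03],
    [0.002,0,0.055],
    [0.002,0,0.066],
    [0.002,0,0.07],
    [0.002,0,0.0735],
  ],
  angular=[
    [0,0,0],
    [0,0,0],
    [0,0,0],
    [0,0,0],
    [0,0,0],
  ],
)

```text
clock: 21.75
tool_pos: [563.2, -221.4, 76.9]
tcp_rot: [0.665, 0.746, 0.0, 0.001]
wrist_force: [0.7, -0.1, -1.3]
width: 0.475
finger_force: 29.9
```

>>> carry_out(
  claw=[-1,-1],
  slide=[
    [0,0,0.001],
    [0,0,0.001],
  ],
  angular=[
    [0,0,0],
    [0,0,0],
  ],
)

```text
clock: 22.0
tool_pos: [562.9, -221.2, 75.8]
tcp_rot: [0.665, 0.746, -0.0, 0.0]
wrist_force: [-0.4, 0.1, -1.4]
width: 0.479
finger_force: 29.9
```

>>> carry_out(
  claw=[-1,-1,-1],
  slide=[
    [0,0,0.001],
    [0,0,0.001],
    [0,0,0.001],
  ],
  angular=[
    [0,0,0],
    [0,0,0],
    [0,0,0],
  ],
)

```text
clock: 22.38
tool_pos: [563.0, -221.3, 75.7]
tcp_rot: [0.665, 0.746, -0.0, 0.0]
wrist_force: [-2.3, 1.7, 6.2]
width: 0.48
finger_force: 29.9
```

>>> carry_out(
  claw=[0.5,0.5,0.5,0.5,0.5],
  slide=[
    [0,0,0],
    [0,0,0],
    [0,0,0],
    [0,0,-0.04],
    [0,0,-0.1],
  ],
  angular=[
    [0,0,0],
    [0,0,0],
    [0,0,0],
    [0,0,0],
    [0,0,0],
  ],
)

```text
clock: 23.0
tool_pos: [560.6, -220.0, 172.1]
tcp_rot: [0.665, 0.746, -0.001, -0.004]
wrist_force: [0.9, -0.7, 0.4]
width: 0.751
finger_force: 0.0
```

>>> carry_out(
  claw=[0.2,0.2,0.2,0.2,0.2],
  slide=[
    [0.06,0,0],
    [0.12,0,0],
    [0.18,0,0],
    [0.24,0,0],
    [0.3,0,0],
  ],
  angular=[
    [0,0,0.1],
    [0,0,0.2],
    [0,0,0.3],
    [0,0,0.4],
    [0,0,0.5],
  ],
)

```text
clock: 23.62
tool_pos: [527.8, 78.8, 174.2]
tcp_rot: [0.902, 0.432, -0.0, -0.0]
wrist_force: [0.8, 0.7, 0.8]
width: 0.599
finger_force: 0.0
```

>>> carry_out(
  claw=[0.2,0.2,0.2,0.2,0.2],
  slide=[
    [0,0,0],
    [0,0,0],
    [0,0,0],
    [0,0,0],
    [0,0,0],
  ],
  angular=[
    [0,0,0.1],
    [0,0,0.2],
    [0,0,0.3],
    [0,0,0.4],
    [0,0,0.47],
  ],
)

```text
clock: 24.25
tool_pos: [528.1, 77.1, 174.0]
tcp_rot: [0.997, 0.079, -0.001, -0.0]
wrist_force: [-0.2, -0.3, 0.4]
width: 0.602
finger_force: 0.0
```

>>> carry_out(
  claw=[0.2,0.2],
  slide=[
    [0,0,0],
    [0,0,0],
  ],
  angular=[
    [0,0,0],
    [0,0,0],
  ],
)

```text
clock: 24.5
tool_pos: [528.1, 77.0, 174.1]
tcp_rot: [0.997, 0.082, -0.001, -0.0]
wrist_force: [-0.7, 0.0, -0.1]
width: 0.6
finger_force: 0.0
```

```bash
python3 -c "
from h import *
o=telemetry.get_obs();print(o['tool_pos'],o['width']*94);plan(607,114,90,0.15)"
```

```text
[528.11716557  77.04746004 174.06453823] 56.38119479402424
slide [0.0839, -0.0236, 0.084] ang [-0.0, 0.001, 0.008] rows 3
```

>>> carry_out(
  claw=[0.2,0.2,0.2,0.2,0.2],
  slide=[
    [0.05,-0.014,0.02],
    [0.084,-0.024,0.06],
    [0.084,-0.024,0.084],
    [0.084,-0.024,0.084],
    [0.084,-0.024,0.084],
  ],
  angular=[
    [0,0,0.005],
    [0,0,0.005],
    [0,0,0.005],
    [0,0,0.005],
    [0,0,0.005],
  ],
)

```text
clock: 25.12
tool_pos: [607.6, 114.2, 91.1]
tcp_rot: [0.997, 0.077, 0.0, -0.0]
wrist_force: [0.2, 0.5, 1.1]
width: 0.599
finger_force: 0.0
```

>>> carry_out(
  claw=[0.2,0.2],
  slide=[
    [0,0,0],
    [0,0,0],
  ],
  angular=[
    [0,0,0],
    [0,0,0],
  ],
)

```text
clock: 25.38
tool_pos: [607.9, 114.2, 91.7]
tcp_rot: [0.997, 0.077, 0.001, -0.0]
wrist_force: [0.5, 0.4, -0.4]
width: 0.601
finger_force: 0.0
```

```bash
python3 -c "
from h import *
o=telemetry.get_obs();print(o['tool_pos'],o['width']*94);plan(607,114,33,0.15)
snap('wrist','w8')"
```

```text
[607.92241466 114.17614788  91.7344681 ] 56.513471334834534
slide [-0.001, 0.0, 0.0587] ang [-0.0, -0.001, 0.002] rows 2
```

View pics/w8.png

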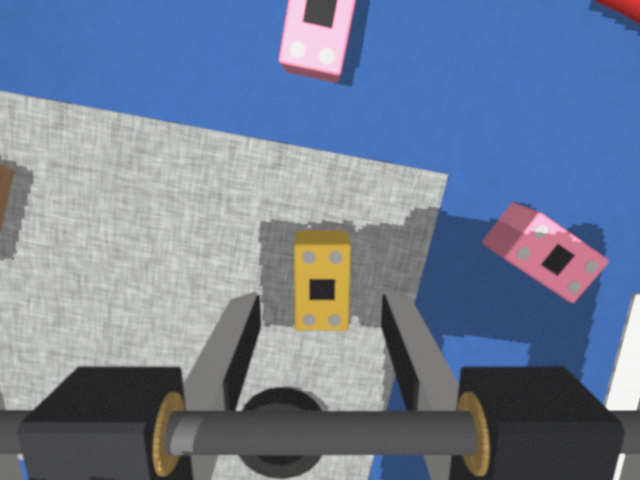

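The yellow aux sits square between the fingers, with top corners (294,245), (350,245), (349,330), (297,330).

```bash
python3 -c "
from h import *
X=ray('w8',[(294,245),(350,245),(349,330),(297,330)],37);print(X.mean(0));m=X.mean(0)
l=X[0]+X[3]-X[1]-X[2];print(np.arctan2(-l[0],l[1]))
plan(m[0],m[1],33,.154)"
```

```text
[607.42303314 114.01862014  37.        ]
0.1533920557541112
slide [-0.0004, 0.0002, 0.0585] ang [-0.0, -0.001, -0.0] rows 2
```

>>> carry_out(
  claw=[0.2,0.2,0.2,0.2,-1],
  slide=[
    [0,0,0.03],
    [0,0,0.05],
    [0,0,0.058],
    [0,0,0.058],
    [0,0,0.058],
  ],
  angular=[
    [0,0,0],
    [0,0,0],
    [0,0,0],
    [0,0,0],
    [0,0,0],
  ],
  grip_force=15,
)

```text
clock: 26.05
tool_pos: [607.9, 114.4, 33.0]
tcp_rot: [0.997, 0.077, 0.0, -0.0]
wrist_force: [1.0, 0.1, -0.5]
width: 0.529
finger_force: 0.0
```

>>> carry_out(
  claw=[-1,-1,-1,-1,-1],
  slide=[
    [0,0,0],
    [0,0,0],
    [0,0,0],
    [0,0,0],
    [0,0,0],
  ],
  angular=[
    [0,0,0],
    [0,0,0],
    [0,0,0],
    [0,0,0],
    [0,0,0],
  ],
)

```text
clock: 26.68
tool_pos: [607.6, 114.3, 32.8]
tcp_rot: [0.997, 0.077, 0.0, -0.0]
wrist_force: [-0.6, 0.3, 5.1]
width: 0.314
finger_force: 15.0
```

```bash
python3 -c "
from h import *
o=telemetry.get_obs();print(o['tool_pos'],o['width']*94);plan(471,-305.5,150,0.115)"
```

```text
[607.62015757 114.29628531  32.818192  ] 29.525366039419715
slide [-0.1993, 0.3939, -0.1174] ang [-0.0, -0.0, 0.025] rows 9
```

>>> carry_out(
  claw=[-1,-1,-1,-1,-1],
  slide=[
    [0,0,-0.04],
    [-0.01,0.015,-0.09],
    [-0.04,0.06,-0.117],
    [-0.07,0.107,-0.117],
    [-0.1,0.155,-0.117],
  ],
  angular=[
    [0,0,0],
    [0,0,0.025],
    [0,0,0.025],
    [0,0,0.025],
    [0,0,0.025],
  ],
)

```text
clock: 27.3
tool_pos: [531.3, -55.4, 149.3]
tcp_rot: [0.998, 0.058, -0.0, -0.0]
wrist_force: [0.2, -0.7, -1.5]
width: 0.318
finger_force: 15.0
```

>>> carry_out(
  claw=[-1,-1,-1,-1,-1],
  slide=[
    [-0.03,0.045,0],
    [-0.06,0.09,0],
    [-0.09,0.14,0],
    [-0.12,0.185,0],
    [-0.149,0.233,0],
  ],
  angular=[
    [0,0,0],
    [0,0,0],
    [0,0,0],
    [0,0,0],
    [0,0,0],
  ],
)

```text
clock: 27.92
tool_pos: [409.4, -303.7, 148.6]
tcp_rot: [0.998, 0.057, -0.001, -0.001]
wrist_force: [0.3, -0.2, -0.3]
width: 0.32
finger_force: 15.0
```

>>> carry_out(
  claw=[-1,-1,-1],
  slide=[
    [0,0,0],
    [0,0,0],
    [0,0,0],
  ],
  angular=[
    [0,0,0],
    [0,0,0],
    [0,0,0],
  ],
)

```text
clock: 28.3
tool_pos: [411.1, -301.2, 148.7]
tcp_rot: [0.998, 0.058, -0.001, -0.001]
wrist_force: [0.3, 1.0, -0.8]
width: 0.318
finger_force: 15.0
```

```bash
python3 -c "
from h import *
o=telemetry.get_obs();print(o['tool_pos'],o['width']*94)
snap('wrist','w9')"
```

```text
[ 411.10231948 -301.20013229  148.71535491] 29.881809231352214
```

View pics/w9.png

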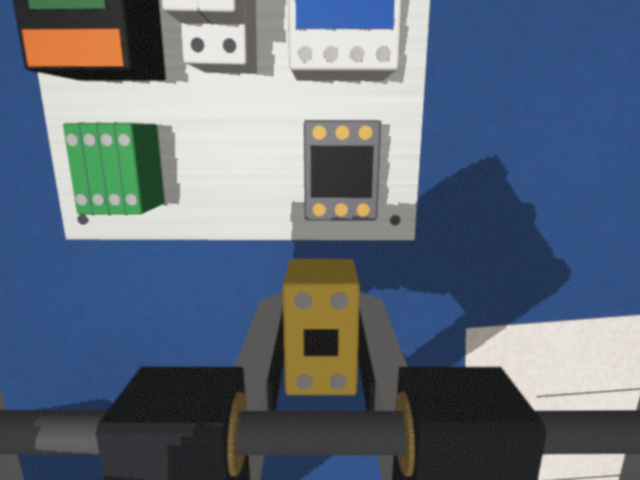

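The contactor stands in place, its top's corners at (305,121), (381,121), (379,219), (305,218). The aux is held square, and the layout is straight.

```bash
python3 -c "
from h import *
X=ray('w9',[(305,121),(381,121),(379,219),(305,218)],59);m=X.mean(0);print(X,m)
l=X[0]+X[3]-X[1]-X[2];print(np.arctan2(-l[0],l[1]))
Y=ray('w9',[(284,281),(358,281),(354,395),(287,395)],148.7+4);y=Y.mean(0);print('aux',y)
plan(m[0],m[1],89.5,.115)"
```

```text
[[ 495.47826929 -281.46422822   59.        ]
 [ 500.43968807 -323.7586928    59.        ]
 [ 444.97623067 -331.28482746   59.        ]
 [ 440.43628772 -287.32893182   59.        ]] [ 470.33261894 -305.95917007   59.        ]
0.10971786383078953
aux [ 411.13358258 -300.25813163  152.7       ]
slide [0.0582, 0.0117, 0.0593] ang [-0.001, 0.001, 0.001] rows 3
```

>>> carry_out(
  claw=[-1,-1,-1,-1,-1],
  slide=[
    [0.04,0.008,0.01],
    [0.058,0.012,0.03],
    [0.058,0.012,0.045],
    [0.058,0.012,0.05],
    [0.058,0.012,0.05],
  ],
  angular=[
    [0,0,0],
    [0,0,0],
    [0,0,0],
    [0,0,0],
    [0,0,0],
  ],
)

```text
clock: 28.98
tool_pos: [468.9, -307.4, 98.7]
tcp_rot: [0.998, 0.057, -0.001, -0.001]
wrist_force: [-0.2, 0.3, -0.3]
width: 0.319
finger_force: 15.0
```

>>> carry_out(
  claw=[-1,-1],
  slide=[
    [0,0,0],
    [0,0,0],
  ],
  angular=[
    [0,0,0],
    [0,0,0],
  ],
)

```text
clock: 29.22
tool_pos: [469.8, -308.5, 100.0]
tcp_rot: [0.998, 0.057, 0.0, 0.0]
wrist_force: [-0.4, -0.7, -1.4]
width: 0.316
finger_force: 15.0
```

```bash
python3 -c "
from h import *
o=telemetry.get_obs();print(o['tool_pos'],o['width']*94);plan(470.3,-306,89,.112)"
```

```text
[ 469.82349225 -308.48170122   99.95134443] 29.70732350333927
slide [0.0008, -0.0024, 0.0109] ang [0.0, -0.0, 0.001] rows 2
```

>>> carry_out(
  claw=[-1,-1,-1,-1,-1],
  slide=[
    [0.001,-0.002,0.004],
    [0.001,-0.002,0.008],
    [0.001,-0.002,0.01],
    [0.001,-0.002,0.011],
    [0.001,-0.002,0.011],
  ],
  angular=[
    [0,0,0],
    [0,0,0],
    [0,0,0],
    [0,0,0],
    [0,0,0],
  ],
)

```text
clock: 29.85
tool_pos: [470.3, -305.7, 88.8]
tcp_rot: [0.998, 0.057, -0.001, -0.001]
wrist_force: [-1.8, 1.6, 5.4]
width: 0.317
finger_force: 15.0
```

>>> carry_out(
  claw=[-1,-1],
  slide=[
    [0,0,0],
    [0,0,0],
  ],
  angular=[
    [0,0,0],
    [0,0,0],
  ],
)

```text
clock: 30.1
tool_pos: [470.3, -305.7, 88.8]
tcp_rot: [0.998, 0.057, -0.001, -0.0]
wrist_force: [-1.9, 1.7, 5.4]
width: 0.317
finger_force: 15.0
```

Contact shows on the force reading at the expected height. I'll release, lift and back off to look.

>>> carry_out(
  claw=[0.3,0.3,0.3,0.3,0.3],
  slide=[
    [0,0,0],
    [0,0,0],
    [0,0,0],
    [0,0,-0.03],
    [0,0,-0.09],
  ],
  angular=[
    [0,0,0],
    [0,0,0],
    [0,0,0],
    [0,0,0],
    [0,0,0],
  ],
)

```text
clock: 30.72
tool_pos: [468.5, -304.2, 175.6]
tcp_rot: [0.998, 0.057, -0.003, -0.003]
wrist_force: [1.6, -0.2, 0.8]
width: 0.649
finger_force: 0.0
```

>>> carry_out(
  claw=[0.3,0.3,0.3,0.3,0.3],
  slide=[
    [-0.02,-0.02,-0.05],
    [-0.04,-0.06,-0.1],
    [-0.04,-0.06,-0.12],
    [-0.04,-0.06,-0.12],
    [-0.04,-0.06,-0.12],
  ],
  angular=[
    [0,0,0],
    [0,0,0],
    [0,0,0],
    [0,0,0],
    [0,0,0],
  ],
)

```text
clock: 31.35
tool_pos: [423.6, -250.8, 296.6]
tcp_rot: [0.998, 0.057, -0.001, -0.001]
wrist_force: [0.2, -0.4, -0.5]
width: 0.65
finger_force: 0.0
```

>>> carry_out(
  claw=[0.3,0.3],
  slide=[
    [0,0,0],
    [0,0,0],
  ],
  angular=[
    [0,0,0],
    [0,0,0],
  ],
)

```text
clock: 31.6
tool_pos: [423.7, -250.8, 296.6]
tcp_rot: [0.998, 0.057, -0.002, -0.001]
wrist_force: [0.0, -0.2, 0.2]
width: 0.65
finger_force: 0.0
```

```bash
python3 -c "
from h import *
o=telemetry.get_obs();print(o['tool_pos'])
snap('wrist','w10')"
```

```text
[ 423.66757731 -250.7898361   296.55005609]
```

View pics/w10.png

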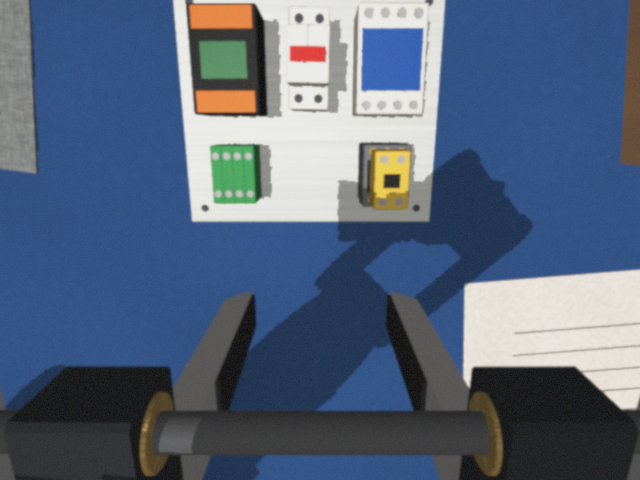

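All four are laid out. The aux top has corners (371,150), (411,150), (409,209), (371,209), and the breaker nose top (288,26), (328,25), (328,83), (289,84). I'll check the numbers.

```bash
python3 -c "
from h import *
for n,p,z in(('aux',[(371,150),(411,150),(409,209),(371,209)],93),('brk',[(288,26),(328,25),(328,83),(289,84)],75),('term',[(211,145),(253,145),(255,203),(214,203)],45)):
  X=ray('w10',p,z);l=X[0]+X[3]-X[1]-X[2];print(n,X.mean(0),np.arctan2(-l[0],l[1]))"
```

```text
aux [ 469.89605808 -304.13636342   93.        ] 0.11509010462823563
brk [ 562.15199622 -223.17777435   75.        ] 0.13701051765102495
term [ 453.15970664 -161.08852983   45.        ] 0.11364287339758712
```

```bash
python3 -c "
from h import *
print(r.close_job())"
```

```text
the job is handed in; nothing more can be done
None
```

I laid out all four modules and handed the job in at about 32 s on the robot's clock. My last camera check put the breaker, terminals and aux within about 3 mm of target, with the contactor about 1 mm off just before the aux went on it. I did not re-measure the tape, carton or screwdriver, and no verdict came back.

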